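Snap the two trimmers into the clip rack

TASK

Put both silver trimmers away on the sloping clip rack: lay each one lengthwise along its own pair of orange spring clips, cutting head uphill, and press it straight towards the board until both clips have snapped closed over it and it sits flat on its rubber seats, roughly centred between the clips. Don't force the rack (never press with more than about 40 N), and leave the other things on the worktop where they are.

Things in the scene. Friction and masses are not known exactly. Their poses are not given: they have to be found in the camera images.
- rack: Fixed steel stand, base 200 x 235 x 12 mm, origin under its centre, x uphill, z up. Between its uprights a plywood board is clamped at a slope of 23 to 37 degrees (differs per start, does not move); it rises roughly to the robot's left (x turned 46 to 72 degrees from straight ahead). It carries two parking places side by side, 120 mm apart, each with a pair of orange spring clips.
- board_mid (a point): Centre of the board's top face (172 x 210 mm); x uphill, y level across it, z out of the board. The parking places lie along x, at y = +60 mm (near, the one nearer to the robot) and y = -60 mm (far), centred on x = 0. Their height is screwed to a different setting each time: the two rubber seats of a place (at x = +40 and -40 mm, 18 mm long) lie 39 to 59 mm above the board; feel for it.
- jaw_near_upper_l (a joint): Upper clip, near place: rad its jaw is open (0 shut; 0.1 while a trimmer is between). Two slippery jaws per clip, 14 mm long (x), hinged 20 mm either side of the axis: noses 19 mm apart 37 mm above the seat, flaring to 37 mm apart 50 mm above it. A 28 mm wide body pushed in spreads them (6 to 12 N in all at the entry, then little); home, they close over its top.
- jaw_near_lower_l (a joint): The same for the lower clip of the near place. Each place is on rubber mounts: pressed, it gives up to 5 mm towards the board, starting at 4 N and hard after about 12 N, and comes back when let go. Pressing a trimmer on until 16 to 20 N is felt makes sure that it is home. Between the two seats it is open 14 mm deep.
- jaw_far_upper_l (a joint): The same for the upper clip of the far place.
- jaw_far_lower_l (a joint): The same for the lower clip of the far place.
- trimmer_a: Silver and black trimmer, 0.17 kg, lying on its flat underside: body a block 28 mm wide (x; looks 34), 33 mm high, from y = -51 to +73 mm; the thinner cutting head goes on to y = -75 mm. Origin on the underside; y along it, away from the head; z up. Grip across x at the body's middle (y = +11), between where the clips go (y = -29 and +51).
- trimmer_b: A second trimmer, exactly like trimmer_a.
- trimmer_a_mid (a point): Middle of trimmer_a's body on its underside (y = +10.7 mm in its frame); axes as the trimmer's.
- trimmer_b_mid (a point): The same for trimmer_b.
- trimmer_a_head_end (a point): Underside of trimmer_a's body at its head end (y = -51.3 mm).
- trimmer_b_head_end (a point): The same as trimmer_a_head_end, for trimmer_b.
- lotion: Bystander: light blue bottle with black cap, 41 mm across, 131 mm high, origin under its centre.
- talc: Bystander: green talc bottle, 50 x 72 x 138 mm, origin under its centre.
- claw: Bystander: lime green hair claw, 53 x 73 x 41 mm, origin under its centre.
- comb_guard: Bystander: black clipper comb, 46 x 49 x 35 mm, origin under its centre.
- pomade: Bystander: round pot with grey lid, 69 mm across, 41 mm high, origin under its centre.
- gel: Bystander: slim magenta and black bottle, 30 mm across, 132 mm high, origin under its centre.

How it is judged (in metres and radians):
At the end, for the whole second after the job is handed in: One trimmer is home in each parking place: centred within 15 mm along and 6 mm across, parallel to the board within 0.1 rad, head uphill, underside less than 65 mm from the board, the jaws closed over it (each listed jaw below 0.04 rad), at rest ((((x of trimmer_a_mid in the frame of board_mid between -0.015 and 0.015 m and y of trimmer_a_mid in the frame of board_mid between 0.054 and 0.066 m and z of trimmer_a_mid in the frame of board_mid between 0.034 and 0.065 m and x of trimmer_a_head_end in the frame of board_mid above 0.03 m and angle between the z axis of trimmer_a_mid and the z axis of board_mid, either way round below 0.1 rad and angle between the y axis of trimmer_a_mid and the x axis of board_mid, either way round below 0.1 rad and value of joint each of jaw_near_upper_l, jaw_near_lower_l below 0.04 rad) and (x of trimmer_b_mid in the frame of board_mid between -0.015 and 0.015 m and y of trimmer_b_mid in the frame of board_mid between -0.066 and -0.054 m and z of trimmer_b_mid in the frame of board_mid between 0.034 and 0.065 m and x of trimmer_b_head_end in the frame of board_mid above 0.03 m and angle between the z axis of trimmer_b_mid and the z axis of board_mid, either way round below 0.1 rad and angle between the y axis of trimmer_b_mid and the x axis of board_mid, either way round below 0.1 rad and value of joint each of jaw_far_upper_l, jaw_far_lower_l below 0.04 rad)) or ((x of trimmer_a_mid in the frame of board_mid between -0.015 and 0.015 m and y of trimmer_a_mid in the frame of board_mid between -0.066 and -0.054 m and z of trimmer_a_mid in the frame of board_mid between 0.034 and 0.065 m and x of trimmer_a_head_end in the frame of board_mid above 0.03 m and angle between the z axis of trimmer_a_mid and the z axis of board_mid, either way round below 0.1 rad and angle between the y axis of trimmer_a_mid and the x axis of board_mid, either way round below 0.1 rad and value of joint each of jaw_far_upper_l, jaw_far_lower_l below 0.04 rad) and (x of trimmer_b_mid in the frame of board_mid between -0.015 and 0.015 m and y of trimmer_b_mid in the frame of board_mid between 0.054 and 0.066 m and z of trimmer_b_mid in the frame of board_mid between 0.034 and 0.065 m and x of trimmer_b_head_end in the frame of board_mid above 0.03 m and angle between the z axis of trimmer_b_mid and the z axis of board_mid, either way round below 0.1 rad and angle between the y axis of trimmer_b_mid and the x axis of board_mid, either way round below 0.1 rad and value of joint each of jaw_near_upper_l, jaw_near_lower_l below 0.04 rad))) and linear speed of each of trimmer_a, trimmer_b below 0.02 m/s); the robot touches nothing.
It fails at once if the rack is pressed with well over 40 N (72 N in all, counting the clips' own grip on the trimmers) (contact force between rack and anything else above 72 N).
It fails at once if a bystander is shifted more than 40 mm (distance of any of lotion, talc, claw, comb_guard, pomade, gel from where it was at the start of the episode above 0.04 m).
It also fails if it takes over 64 s, if anything falls off the work surface, if the arm or the gripper's body presses on something with over 40 N, if the wrist force passes 120 N, or if a joint passes its speed limit or range.

ROBOT

A 6-joint arm with a two-finger parallel gripper is mounted at the origin on a cart in front of the work surface, level with it; the furniture and walls round the work are solid. World frame = base frame: x ahead of the robot, y to its left, z up, the work surface at z = 0. Lengths are in mm, angles in rad, forces in N, time in s.
With the tool pointing down it reaches from about 300 to 750 mm from the base axis. Payload 8.5 kg.
Tool frame: the origin (TCP) lies midway between the tips of the shut fingers; the grasp point (between the pads) lies 19 mm behind it; z points along the fingers, y is the line along which they close (so a half turn about z gives the same grasp; the last joint's range is limited). The gripper opens to 85 mm and grips with 20 to 120 N. Pads are 22 mm wide; open, the fingers measure 114 mm over their backs; the gripper's body (76 mm by 85 mm) begins 54 mm behind the grasp point. The pads swing forward as they close: fully open they stand 13 mm farther back than shut.
Start: joints at [-1.371, 0.381, 1.297, -0, 1.464, -0.215], TCP at [221.646, -503.342, 231.322] pointing down, gripper open.
Joint ranges: [-3.11, 3.11], [-0.89, 2.33], [0.22, 2.48], [-1.42, 4.56], [0.17, 2.85], [-2.88, 2.88]. Speed limits (rad/s): [2.39, 2.39, 3.14, 3.14, 3.14, 3.14].

INTERFACE

Orientations are given as a 3x3 rotation matrix whose columns are the frame's x, y, z axes.
In Python, from plant import manip gives the robot as it stands.
- The arm moves only by the tool move_tool, called in YAML: its name, and indented under it one key for each argument. Schema: {"type":"object","properties":{"segments":{"type":"object","properties":{"drx":{"type":"array","items":{"type":"number"},"minItems":1,"maxItems":12},"dry":{"type":"array","items":{"type":"number"},"minItems":1,"maxItems":12},"drz":{"type":"array","items":{"type":"number"},"minItems":1,"maxItems":12},"sx":{"type":"array","items":{"type":"number"},"minItems":1,"maxItems":12},"sy":{"type":"array","items":{"type":"number"},"minItems":1,"maxItems":12},"sz":{"type":"array","items":{"type":"number"},"minItems":1,"maxItems":12},"jaw":{"type":"array","items":{"type":"number"},"minItems":1,"maxItems":12}},"additionalProperties":false,"required":["drx","dry","drz","sx","sy","sz","jaw"]},"only":{"type":"string"},"quiet":{"type":"boolean"},"lines":{"type":"string"}},"required":["segments"],"additionalProperties":false}. segments is an object with one list for each field, all of the same length, 1 to 12, a row being the entries at one place: drx, dry, drz (a rotation vector in a scale on which 1.0 is pi rad), sx, sy, sz (the shift in a scale on which 1.0 is 200 mm), jaw (the opening from 0.0 (shut) to 1.0 (fully open)); each row shifts and turns the commanded pose from where the row before left it, along the tool's axes as they then stand; what a row does not reach is not made up. A row lasts 1/8 s, in which the tool goes at most 62.5 mm and 0.188 rad, less where a joint would pass 70% of its speed; a pose out of reach is approached as far as the arm can. The fingers move at their own pace and stop on an object; the grip force is fixed at half the most. Time passes only in rows, so rows that do not move let the fingers close. The tool returns the time, the measured TCP pose, the force, the opening and the grip force at its end. only (a regular expression) keeps the lines of the reply that match it, lines (a string "A,B") keeps lines A to B, and quiet returns only ok. A shift or turn number past 1, either way, is cut back to 1. Input that does not fit is refused with a message, and nothing moves.
- manip.state(): the state, without advancing time (a new reading comes with each control period).
- manip.get_image(name): name is "side" or "top"; returns (picture, depth): 420x560x3 uint8, red, green, blue; 420x560 float32, mm along the optical axis (not along the pixel's ray), 0 where there is no reading.
- manip.get_calibration(name): a dict with "fx", "fy", "cx", "cy" (pixels), "xyz" and "attitude" of the camera in the world. Camera axes: x right, y down, z forward; pixel columns grow to the right and rows downward; lengths in mm; the calibration is good to about 2 mm. A picture is of the moment at which its call begins. get_calibration takes no time and is no camera call.
- manip.sign_off(): hands the job in; it is judged then, once.
The state is a dict: "t": time; "q": joint angles; "qd": joint speeds; "joint_efforts": joint torques, N m; "position": TCP position; "eef_rot": TCP orientation; "force": force on the tool from outside, world axes, zero at the start; "wrist_torque": the same for the moment, N m; "opening": opening from 0.0 (shut) to 1.0 (fully open); "gripper_force": force on a finger pad.
Only numpy, scipy, OpenCV 4.12 (cv2) and the standard library are available. Lean on these libraries where they do the work, as an engineer would, in place of code of your own. Each camera call takes 0.05 s, during which the arm holds its last target. There are 200 camera calls.

## Working session

There is one attempt and no reset: what is moved stays moved. The work goes in short steps, Python scripts to look and compute and a tool call to move; the robot and the scene stay as the last step left them, time stands still between calls to the robot, and variables do not carry over. Pictures are saved under pics/ and viewed, at most 10 in all, crops included, and the job is handed in when it is done.

```bash
ls; mkdir -p pics; python3 - <<'E'
from plant import manip
import cv2,numpy as np
for n in("side","top"):
    im,d=manip.get_image(n); c=manip.get_calibration(n); print(n,c)
    cv2.imwrite(f"pics/{n}0.png",im[:,:,::-1]); np.savez(f"{n}0.npz",im=im,d=d)
print(manip.state())
E
```

```text
pics
plant.py
side {'fx': 530.5483987282677, 'fy': 530.5483987282677, 'cx': 283.43356677850335, 'cy': 211.99966052920388, 'xyz': array([ 430.72854941, 1026.20098678, 1048.64916324]), 'attitude': array([[-0.98785347, -0.1106448 ,  0.10910205],
       [-0.15489548,  0.64529778, -0.74806294],
       [ 0.01236596, -0.75587598, -0.65459803]])}
top {'fx': 502.13624774528495, 'fy': 502.13624774528495, 'cx': 274.7160254769874, 'cy': 210.6927662659591, 'xyz': array([ 369.82280744,  -39.42635044, 1393.61879123]), 'attitude': array([[-0.00567592, -0.98652735,  0.16349795],
       [-0.99989887,  0.00773115,  0.01193681],
       [-0.01304001, -0.16341366, -0.98647146]])}
{'t': 0.1, 'q': array([-1.37124996e+00,  3.81153257e-01,  1.29815666e+00, -8.05502420e-06,
        1.46360503e+00, -2.15319494e-01]), 'qd': array([ 0.00112404, -0.00189615, -0.00249953,  0.00142095,  0.00266807,
       -0.00126525]), 'joint_efforts': array([ 5.92518874e-03, -4.49218011e+01, -2.31656009e+01,  9.82823337e-06,
        3.64808104e-03, -9.07975135e-06]), 'position': array([ 221.62051809, -503.09001968,  230.76983838]), 'eef_rot': array([[ 9.15170085e-01,  4.03067789e-01, -2.69960745e-04],
       [ 4.03067786e-01, -9.15169211e-01,  1.29446529e-03],
       [ 2.74697501e-04, -1.29346839e-03, -9.99999126e-01]]), 'force': array([ 0.48518251, -0.10716894, -0.31615985]), 'wrist_torque': array([-0.03083766, -0.01502774, -0.01139486]), 'gripper_force': 0.0, 'opening': 0.9991481838351189}
```

View pics/top0.png

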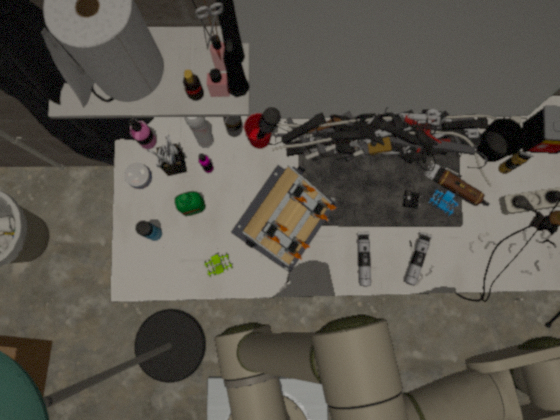

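View pics/side0.png

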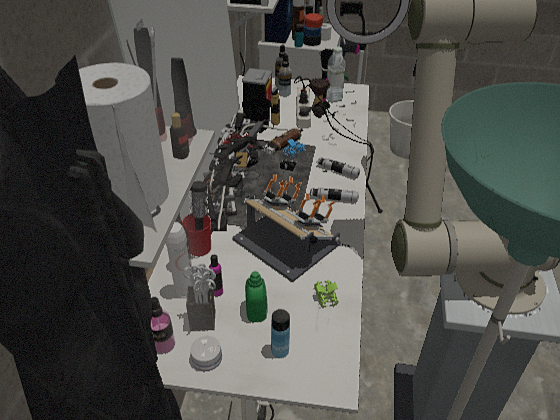

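Top view: the rack is at about (285,218), the trimmers at (364,260) and (418,258), and the claw at (218,264). The side view shows the rack at (290,225). Next I'll take enlarged crops and the point clouds.

```bash
cat > h.py <<'E'
import numpy as np,cv2
from plant import manip
def load(n,k=0):
    z=np.load(f"{n}{k}.npz"); return z['im'],z['d']
def cloud(n,d):
    c=manip.get_calibration(n); v,u=np.mgrid[:d.shape[0],:d.shape[1]]
    p=np.stack([(u-c['cx'])/c['fx']*d,(v-c['cy'])/c['fy']*d,d],-1)
    P=p@c['attitude'].T+c['xyz']; P[d<=0]=np.nan; return P
def ray(n,u,v,z):
    c=manip.get_calibration(n); r=c['attitude']@np.array([(u-c['cx'])/c['fx'],(v-c['cy'])/c['fy'],1.])
    return c['xyz']+r*(z-c['xyz'][2])/r[2]
def proj(n,X):
    c=manip.get_calibration(n); p=(np.asarray(X)-c['xyz'])@c['attitude']
    return np.c_[p[...,0]/p[...,2]*c['fx']+c['cx'],p[...,1]/p[...,2]*c['fy']+c['cy']]
E
python3 - <<'E'
from h import *
imt,dt=load("top"); ims,ds=load("side")
a=cv2.resize(imt[150:300,220:450],None,fx=3.4,fy=3.4,interpolation=cv2.INTER_CUBIC)
a=np.clip(a.astype(float)*1.5,0,255).astype('uint8')
cv2.imwrite("pics/topc.png",a[:,:,::-1])
b=cv2.resize(ims[140:290,220:380],None,fx=4,fy=4,interpolation=cv2.INTER_CUBIC)
b=np.clip(b.astype(float)*1.5,0,255).astype('uint8')
cv2.imwrite("pics/sidec.png",b[:,:,::-1])
for n,im,d in(("top",imt,dt),("side",ims,ds)):
    P=cloud(n,d); hsv=cv2.cvtColor(im,cv2.COLOR_RGB2HSV)
    inb=(P[...,0]>300)&(P[...,0]<700)&(P[...,1]>-400)&(P[...,1]<200)
    m=inb&(abs(P[...,2])<8); print(n,"table z",np.nanmedian(P[m][:,2]),m.sum())
    wood=inb&(hsv[...,0]>10)&(hsv[...,0]<26)&(hsv[...,1]>60)&(hsv[...,2]>80)&(P[...,2]>30)&(P[...,2]<220)&(P[...,1]>-110)
    W=P[wood]; print(len(W))
    # robust plane
    for _ in range(6):
        A=np.c_[W[:,:2],np.ones(len(W))]; k,*_=np.linalg.lstsq(A,W[:,2],rcond=None); r=W[:,2]-A@k; W=W[abs(r)<max(4,1.5*r.std())]
    nrm=np.array([-k[0],-k[1],1]);nrm/=np.linalg.norm(nrm)
    print("plane",k,"slope",np.degrees(np.arccos(nrm[2])),"uphill az",np.degrees(np.arctan2(k[1],k[0])),len(W),r.std(),W.mean(0))
E
```

```text
top table z -0.28789685329979875 18585
2528
plane [   0.38500719    0.56003944 -105.74043916] slope 34.200562188612466 uphill az 55.49286126153104 1851 1.9747175982246639 [573.79070466 -36.07474481  94.96982592]
side table z 0.6616949490796742 10172
851
plane [3.99362669e-02 6.54581812e-02 1.02066458e+02] slope 4.384806443226972 uphill az 58.61248627869739 291 3.184906735510296 [596.45376131  -5.00219726 125.86915187]
```

View pics/topc.png

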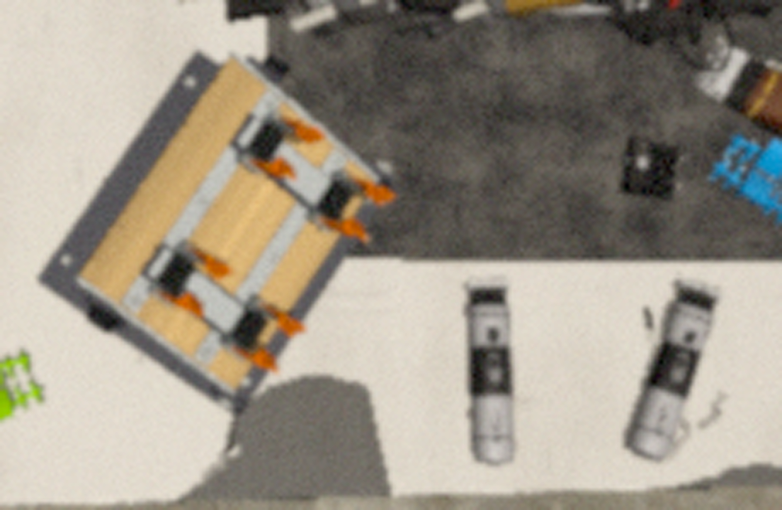

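View pics/sidec.png

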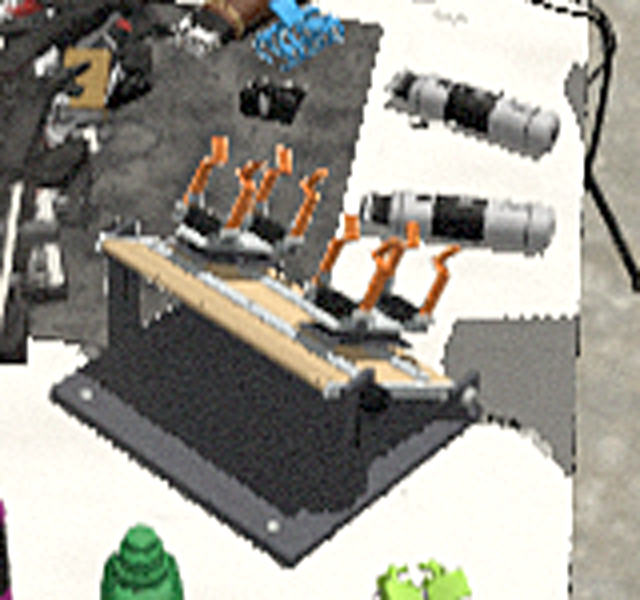

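The heads point away from the robot (+x) in both views, and the board rises toward upper left. Next I'll fit the board frame and measure the clips and trimmers.

```bash
python3 - <<'E'
from h import *
k=np.array([0.38500719,0.56003944,-105.74043916])
def frame(k):
    n=np.array([-k[0],-k[1],1]);n/=np.linalg.norm(n); y=np.cross(n,[k[0],k[1],k[0]**2+k[1]**2]);y/=np.linalg.norm(y)
    return np.c_[np.cross(y,n),y,n]
D={}
for n in("top","side"):
    im,d=load(n); P=cloud(n,d); hsv=cv2.cvtColor(im,cv2.COLOR_RGB2HSV); D[n]=(im,P,hsv)
def fit(kk,names,ref):
    for _ in range(8):
        W=[]
        for n in names:
            im,P,h=D[n]; 
            m=(h[...,0]>10)&(h[...,0]<26)&(h[...,1]>50)&(h[...,1]<170)&(h[...,2]>70)&(abs(P[...,0]-574)<140)&(abs(P[...,1]+36)<140)
            q=P[m]; r=(q[:,2]-np.c_[q[:,:2],np.ones(len(q))]@kk); W.append(q[abs(r)<7])
        W=np.concatenate(W); kk=np.linalg.lstsq(np.c_[W[:,:2],np.ones(len(W))],W[:,2],rcond=None)[0]
    g=np.hypot(kk[0],kk[1]); print(names,kk,len(W),"slope",np.degrees(np.arctan(g)),"az",np.degrees(np.arctan2(kk[1],kk[0])),W.mean(0)); return kk
kt=fit(k,["top"],0); ks=fit(k,["side"],0); kb=fit(k,["top","side"],0)
R=frame(kb); o=np.array([574,-36,0]);o[2]=np.array([574,-36,1])@kb
for n in("top","side"):
    im,P,h=D[n]; B=(P-o)@R
    m=(abs(B[...,2])<6)&(abs(B[...,0])<150)&(abs(B[...,1])<150)
    m=cv2.morphologyEx(m.astype('uint8'),cv2.MORPH_OPEN,np.ones((2,2)))>0
    q=B[m][:,:2].astype(np.float32); print(n,"rect",cv2.minAreaRect(q),np.percentile(q,[1,50,99],axis=0).round(1).tolist())
    org=(h[...,0]<13)&(h[...,1]>150)&(h[...,2]>90)&(B[...,2]>15)&(B[...,2]<130)&(abs(B[...,0])<160)&(abs(B[...,1])<160)
    nl,lab,st,_=cv2.connectedComponentsWithStats(org.astype('uint8'),connectivity=8)
    for i in range(1,nl):
        if st[i,4]<5: continue
        b=B[lab==i]; print(n,st[i].tolist(),"mean",b.mean(0).round(1),"z",np.percentile(b[:,2],[5,50,90,98]).round(1),"y",np.percentile(b[:,1],[5,95]).round(1))
    # trimmers
    t=(P[...,2]>12)&(P[...,2]<60)&(P[...,0]>300)&(P[...,0]<520)&(P[...,1]<-150)&(P[...,1]>-420)
    nl,lab,st,_=cv2.connectedComponentsWithStats(t.astype('uint8'))
    for i in range(1,nl):
        if st[i,4]<80: continue
        b=P[lab==i]; print(n,"obj",st[i].tolist(),b.mean(0).round(1),"ztop",np.percentile(b[:,2],[50,90,97]).round(1),cv2.minAreaRect(b[:,:2].astype(np.float32)))
print(R.tolist(),o)
E
```

```text
['top'] [   0.38486703    0.56232749 -105.61508156] 2491 slope 34.27134660434077 az 55.611561334008286 [576.21594481 -46.01941932  90.27345194]
['side'] [  0.37321353   0.53837299 -97.60366401] 634 slope 33.22812897792528 az 55.269339247188775 [583.75222118 -25.52601487 106.51804414]
['top', 'side'] [   0.38469409    0.56166873 -105.17459695] 3115 slope 34.24624791374599 az 55.59225772772621 [577.62220507 -41.75042817  93.58334432]
top rect ((-27.29376220703125, -14.9599609375), (184.0029296875, 248.54905700683594), 3.8346521854400635) [[nan, nan], [nan, nan], [nan, nan]]
top [273, 236, 6, 5, 7] mean [18.1 61.5 82.2] z [75.8 82.8 86.8 88.2] y [59.6 63.9]
top obj [358, 238, 13, 49, 573] [ 454.7 -263.6   27.9] ztop [28.2 33.3 35.4] ((454.6924743652344, -265.348388671875), (32.62514114379883, 130.39724731445312), 89.23616027832031)
top obj [404, 238, 19, 48, 463] [ 445.2 -399.9   27.5] ztop [28.2 33.3 35.3] ((454.2901916503906, -406.697509765625), (32.43573760986328, 127.52067565917969), 69.45091247558594)
side rect ((-18.51776885986328, -42.7791748046875), (214.8236846923828, 316.69064
[... 812 characters left out ...]
mean [-1.9 61.2 62.8] z [46.4 63.7 75.8 77.3] y [30. 72.]
side [325, 203, 7, 15, 26] mean [-63.5  69.8  63. ] z [45.6 62.3 77.6 83.4] y [63.3 72.4]
side obj [321, 160, 39, 17, 316] [ 446.6 -396.3   25.5] ztop [26.4 33.2 35.8] ((453.707763671875, -403.7767028808594), (35.947696685791016, 131.18124389648438), 67.34205627441406)
side obj [315, 187, 44, 14, 402] [ 453.  -257.3   26.4] ztop [27.3 34.4 36. ] ((453.77862548828125, -262.03607177734375), (36.19492721557617, 132.40769958496094), 89.99020385742188)
[[0.46710891638343516, -0.8250371478035047, -0.31799837260487823], [0.6819976551214343, 0.5650784943211501, -0.46429031183582437], [0.562750796217969, 0.0, 0.8266266033440018]] [574 -36  95]
```

```bash
python3 - <<'E'
from h import *
R=np.array([[0.46710891638343516, -0.8250371478035047, -0.31799837260487823], [0.6819976551214343, 0.5650784943211501, -0.46429031183582437], [0.562750796217969, 0.0, 0.8266266033440018]]);o=np.array([574,-36,0.]);o[2]=np.array([574,-36,1])@[0.38469409,0.56166873,-105.17459695]
print(o)
for n in("top","side"):
    im,d=load(n);P=cloud(n,d);h=cv2.cvtColor(im,cv2.COLOR_RGB2HSV);B=(P-o)@R
    fin=np.isfinite(B[...,0])
    wood=fin&(h[...,0]>10)&(h[...,0]<26)&(h[...,1]>50)&(h[...,1]<175)&(h[...,2]>70)&(abs(B[...,2])<6)&(abs(B[...,0])<150)&(abs(B[...,1])<150)
    wood=cv2.morphologyEx(wood.astype('uint8'),cv2.MORPH_OPEN,np.ones((2,2)))>0
    q=B[wood][:,:2].astype(np.float32);print(n,"wood rect",cv2.minAreaRect(q),np.percentile(q,[.5,50,99.5],axis=0).round(1).tolist())
    r,g,b=[im[...,i].astype(float) for i in range(3)]
    org=fin&(r>70)&(r>1.7*g)&(g>b*0.9)&(B[...,2]>10)&(B[...,2]<120)&(abs(B[...,0]+24)<75)&(abs(B[...,1]+8)<100)
    for cx in(16,-63.5):
        for cy in(53,-68):
            m=org&(abs(B[...,0]-cx)<30)&(abs(B[...,1]-cy)<32); q=B[m]
            s=' '
            for lo,hi in((20,40),(40,60),(60,75),(75,85),(85,100)):
                w=q[(q[:,2]>=lo)&(q[:,2]<hi)]
                if len(w)<3: continue
                for sg in(-1,1):
                    e=w[(w[:,1]-cy)*sg>0]
                    if len(e)>1: s+=f"\n   z{lo}-{hi} s{sg} n{len(e)} x {e[:,0].min():.0f}..{e[:,0].max():.0f} y {e[:,1].min():.1f}..{e[:,1].max():.1f}"
            print(n,cx,cy,len(q),"zmax",np.sort(q[:,2])[-4:].round(1),s)
    for lo in(5,18,28):
        t=(P[...,2]>lo)&(P[...,2]<60)&(P[...,0]>300)&(P[...,0]<550)&(P[...,1]<-200)&(P[...,1]>-460)
        nl,lab,st,_=cv2.connectedComponentsWithStats(t.astype('uint8'))
        for i in range(1,nl):
            if st[i,4]<100: continue
            b_=P[lab==i][:,:2]; c,(w,l),a=cv2.minAreaRect(b_.astype(np.float32)); print(n,lo,"trim",np.round(c,1),round(w,1),round(l,1),round(a,1),"xmin",b_[:,0].min().round(1),"xmax",b_[:,0].max().round(1))
E
```

```text
[574.         -36.          95.41973643]
top wood rect ((-68.72224426269531, 6.3044281005859375), (204.4751739501953, 164.47088623046875), 33.37664031982422) [[nan, nan], [nan, nan], [nan, nan]]
top 16 53 52 zmax [92.  92.8 94.5 95.1]  
   z40-60 s1 n3 x 10..21 y 64.2..68.3
   z60-75 s-1 n3 x 20..21 y 29.1..33.8
   z60-75 s1 n7 x 13..22 y 63.9..69.0
   z75-85 s-1 n9 x 13..22 y 28.9..36.1
   z75-85 s1 n6 x 16..20 y 60.1..66.4
   z85-100 s-1 n11 x 12..23 y 28.9..35.0
   z85-100 s1 n12 x 10..23 y 62.1..68.1
top 16 -68 55 zmax [90.9 92.1 92.5 93.2]  
   z40-60 s-1 n2 x 13..17 y -90.1..-89.7
   z40-60 s1 n2 x 16..21 y -53.3..-50.9
   z60-75 s-1 n5 x 14..21 y -90.6..-82.8
   z60-75 s1 n13 x 9..22 y -55.5..-50.3
   z75-85 s-1 n12 x 9..21 y -87.3..-81.7
   z75-85 s1 n6 x 11..23 y -57.5..-51.5
   z85-100 s-1 n8 x 11..20 y -89.4..-84.8
   z85-100 s1 n7 x 12..23 y -56.3..-51.9
top -63.5 53 55 zmax [91.1 91.3 91.9 92.4]  
   z60-75 s-1 n7 x -65..-58 y 28.0..32.1
   z60-75 s1 n8 x -70..-58 y 66.2..69.2
   z75-85 s-1 n8 x -68..-56 y 31.8..37.2
   z75-85 s1 n11 x -67..-59 y 58.6..66.9
   z85-100 s-
[... 2195 characters left out ...]

   z40-60 s1 n15 x -72..-58 y -51.6..-43.9
   z60-75 s-1 n9 x -68..-61 y -91.7..-84.4
   z60-75 s1 n9 x -70..-60 y -51.5..-47.2
   z75-85 s-1 n6 x -71..-61 y -85.9..-78.5
   z75-85 s1 n7 x -70..-58 y -57.3..-48.3
   z85-100 s-1 n5 x -69..-60 y -87.5..-83.0
   z85-100 s1 n2 x -67..-62 y -53.5..-53.4
side 5 trim [ 458.1 -422.5] 67.1 153.7 67.3 xmin 390.1 xmax 536.1
side 5 trim [ 464.5 -278. ] 68.1 153.9 90.0 xmin 387.6 xmax 541.4
side 18 trim [ 460.4 -407.1] 36.5 146.1 67.1 xmin 390.7 xmax 532.1
side 18 trim [ 462.3 -261.7] 36.1 149.4 89.2 xmin 387.6 xmax 537.0
side 28 trim [ 450.5 -402.6] 35.7 119.7 67.3 xmin 391.7 xmax 506.0
side 28 trim [ 452.2 -261.6] 33.7 125.9 88.9 xmin 389.1 xmax 515.1
```

The board frame is consistent across both views: slope 34.2°, azimuth 55.6°, place centre near (-24, -10) in my frame, seats about 42 mm above the board. The trimmers' tops are at 33–36 mm, which matches the text. Next I'll work out the moves.

```bash
cat >> h.py <<'E'
from scipy.spatial.transform import Rotation as Ro
RB=np.array([[0.46710891638343516,-0.8250371478035047,-0.31799837260487823],[0.6819976551214343,0.5650784943211501,-0.46429031183582437],[0.562750796217969,0.0,0.8266266033440018]])
OB=np.array([574,-36,95.42])+RB@[-24,-10.2,0]     # board_mid
RP=np.c_[RB[:,0],-RB[:,1],-RB[:,2]]               # tool pose at the rack
def down(deg):
    a=np.radians(deg);return np.array([[np.cos(a),np.sin(a),0],[np.sin(a),-np.cos(a),0],[0,0,-1]])
def go(R,p):
    s=manip.state();print("rotvec",Ro.from_matrix(s['eef_rot'].T@R).as_rotvec().round(3),"then d",(R.T@(np.asarray(p)-s['position'])).round(1), "d in old axes",(s['eef_rot'].T@(np.asarray(p)-s['position'])).round(1))
def inb():
    s=manip.state();print("t",round(s['t'],2),"tcp",s['position'].round(1),"board",((s['position']-OB)@RB).round(1),"F board",(s['force']@RB).round(1),"rot err",Ro.from_matrix(RP.T@s['eef_rot']).as_rotvec().round(3),"open",round(s['opening'],3),round(s['gripper_force'],1),"q",s['q'].round(2))
E
python3 - <<'E'
from h import *
print(OB); go(down(-0.5),[452,-263.5,120])
E
```

```text
[571.20476491 -58.13174436  81.91398089]
rotvec [-0.001  0.     0.424] then d [ 228.3 -241.6  110.8] d in old axes [ 307.4 -126.3  111. ]
```

Units first: shifts go in shares of 200 mm and turns go in shares of pi rad. So -30.2 mm / 200 = -0.151, 28.5 mm / 200 = 0.1425, 0.1413 rad / 3.1416 = 0.045.

move_tool:
  segments: {"drx": [0, 0, 0, 0, 0, 0, 0, 0, 0, 0, 0, 0], "dry": [0, 0, 0, 0, 0, 0, 0, 0, 0, 0, 0, 0], "drz": [0.045, 0.045, 0.045, 0, 0, 0, 0, 0, 0, 0, 0, 0], "sx": [0, 0, 0, 0.1425, 0.1425, 0.1425, 0.1425, 0.1425, 0.1425, 0.1425, 0.1425, 0], "sy": [0, 0, 0, -0.151, -0.151, -0.151, -0.151, -0.151, -0.151, -0.151, -0.151, 0], "sz": [0, 0, 0, 0.069, 0.069, 0.069, 0.069, 0.069, 0.069, 0.069, 0.069, 0], "jaw": [1, 1, 1, 1, 1, 1, 1, 1, 1, 1, 1, 1]}

```text
t: 1.6
position: [452.6, -261.5, 119.7]
eef_rot: [[1.0, -0.006, -0.002], [-0.006, -1.0, 0.002], [-0.002, -0.002, -1.0]]
force: [0.1, -0.2, 0.9]
opening: 0.998
gripper_force: 0.0
```

```bash
python3 - <<'E'
from h import *
go(down(-0.5),[452,-263.5,3]);inb()
E
```

```text
rotvec [-0.002  0.002  0.003] then d [ -0.6   2.  116.7] d in old axes [ -0.4   2.2 116.7]
t 1.6 tcp [ 452.6 -261.5  119.7] board [-172.8  -17.1  163.4] F board [ 0.4 -0.2  0.8] rot err [-0.289 -0.55   0.947] open 0.998 0.0 q [-0.75  0.45  1.55  0.    1.15  0.83]
```

Scaled: 29 mm / 200 = 0.145, 2 mm / 200 = 0.01.

move_tool:
  segments: {"drx": [0, 0, 0, 0, 0, 0, 0, 0, 0, 0], "dry": [0, 0, 0, 0, 0, 0, 0, 0, 0, 0], "drz": [0, 0, 0, 0, 0, 0, 0, 0, 0, 0], "sx": [0, 0, 0, 0, 0, 0, 0, 0, 0, 0], "sy": [0.01, 0, 0, 0, 0, 0, 0, 0, 0, 0], "sz": [0.145, 0.145, 0.145, 0.145, 0.0025, 0, 0, 0, 0, 0], "jaw": [1, 1, 1, 1, 1, 0.2, 0, 0, 0, 0]}

```text
t: 2.85
position: [452.2, -266.2, 5.3]
eef_rot: [[1.0, -0.009, 0.001], [-0.009, -1.0, -0.001], [0.001, 0.001, -1.0]]
force: [-0.7, 0.1, 4.8]
opening: 0.319
gripper_force: 60.5
```

```bash
python3 - <<'E'
from h import *
inb()
E
```

```text
t 2.85 tcp [ 452.2 -266.2    5.3] board [-240.6  -19.4   71.2] F board [2.4 0.6 4.1] rot err [-0.294 -0.548  0.948] open 0.319 60.5 q [-0.76  0.62  1.66 -0.    0.86  0.82]
```

Grip is good: opening 0.319, about 27 mm, at 60 N. Lift it.

Scaled: -50 mm / 200 = -0.25, -40 mm / 200 = -0.2.

move_tool:
  segments: {"drx": [0, 0, 0, 0, 0, 0], "dry": [0, 0, 0, 0, 0, 0], "drz": [0, 0, 0, 0, 0, 0], "sx": [0, 0, 0, 0, 0, 0], "sy": [0, 0, 0, 0, 0, 0], "sz": [-0.2, -0.25, -0.25, -0.25, -0.15, 0], "jaw": [0, 0, 0, 0, 0, 0]}

```text
t: 3.6
position: [452.2, -266.1, 226.2]
eef_rot: [[1.0, -0.009, 0.003], [-0.009, -1.0, -0.003], [0.003, 0.003, -1.0]]
force: [1.1, 0.3, -2.1]
opening: 0.318
gripper_force: 59.9
```

```bash
python3 - <<'E'
from h import *
inb();go(RP,OB+RB@[0,-60,140])
E
```

```text
t 3.6 tcp [ 452.2 -266.1  226.2] board [-116.2  -19.3  253.7] F board [-0.5 -0.7 -2.2] rot err [-0.296 -0.547  0.948] open 0.318 59.9 q [-0.76  0.34  1.38 -0.    1.42  0.82]
rotvec [ 0.296  0.547 -0.948] then d [116.2  40.7 113.7] d in old axes [ 122.9 -110.3   28.6]
```

Scaled: 29 mm / 200 = 0.145, 10 mm / 200 = 0.05, -0.1354 rad / 3.1416 = -0.0431.

move_tool:
  segments: {"drx": [0.0135, 0.0135, 0.0135, 0.0135, 0.0135, 0.0135, 0.0135, 0, 0, 0, 0, 0], "dry": [0.0249, 0.0249, 0.0249, 0.0249, 0.0249, 0.0249, 0.0249, 0, 0, 0, 0, 0], "drz": [-0.0431, -0.0431, -0.0431, -0.0431, -0.0431, -0.0431, -0.0431, 0, 0, 0, 0, 0], "sx": [0, 0, 0, 0, 0, 0, 0, 0.145, 0.145, 0.145, 0.145, 0], "sy": [0, 0, 0, 0, 0, 0, 0, 0.05, 0.05, 0.05, 0.05, 0], "sz": [0, 0, 0, 0, 0, 0, 0, 0.05, 0.05, 0.05, 0.05, 0], "jaw": [0, 0, 0, 0, 0, 0, 0, 0, 0, 0, 0, 0]}

```text
t: 5.1
position: [552.4, -189.3, 255.0]
eef_rot: [[0.469, 0.826, 0.313], [0.681, -0.564, 0.468], [0.563, -0.006, -0.826]]
force: [-0.1, -0.1, -2.4]
opening: 0.313
gripper_force: 59.9
```

```bash
python3 - <<'E'
from h import *
inb();go(RP,OB+RB@[0,-60,140])
E
```

```text
t 5.1 tcp [ 552.4 -189.3  255. ] board [ -0.9 -58.6 210. ] F board [-1.4  0.  -1.9] rot err [0.006 0.    0.002] open 0.313 59.9 q [-0.79  0.42  1.29  0.58  1.56 -0.24]
rotvec [-0.006 -0.    -0.002] then d [ 0.9  1.4 70. ] d in old axes [ 0.8  1.9 70. ]
```

Scaled: 24 mm / 200 = 0.12, 12 mm / 200 = 0.06, -0.006 rad / 3.1416 = -0.0019.

move_tool:
  segments: {"drx": [-0.0019, 0, 0, 0, 0], "dry": [0, 0, 0, 0, 0], "drz": [-0.0006, 0, 0, 0, 0], "sx": [0.0045, 0, 0, 0, 0], "sy": [0.007, 0, 0, 0, 0], "sz": [0.12, 0.12, 0.12, 0.06, 0], "jaw": [0, 0, 0, 0, 0]}

```text
t: 5.72
position: [579.7, -152.0, 186.5]
eef_rot: [[0.469, 0.824, 0.319], [0.681, -0.567, 0.464], [0.563, -0.0, -0.827]]
force: [-0.3, 0.4, -2.4]
opening: 0.316
gripper_force: 59.9
```

```bash
python3 - <<'E'
from h import *
inb()
c=[]
for n in("top","side"):
    im,d=manip.get_image(n); np.savez(f"{n}1.npz",im=im,d=d)
    u,v=proj(n,OB+RB@[0,-20,90])[0].astype(int)
    b=cv2.resize(im[v-60:v+60,u-65:u+65],(400*13//12//1,400),interpolation=cv2.INTER_CUBIC); c.append(np.clip(b*1.5,0,255).astype('uint8')[:,:390])
cv2.imwrite("pics/p1.png",np.hstack(c)[:,:,::-1])
E
```

```text
t 5.72 tcp [ 579.7 -152.   186.5] board [ -1.2 -60.1 127.3] F board [-1.3  0.5 -2. ] rot err [-0.001  0.     0.002] open 0.316 59.9 q [-0.71  0.49  1.39  0.61  1.37 -0.26]
```

View pics/p1.png

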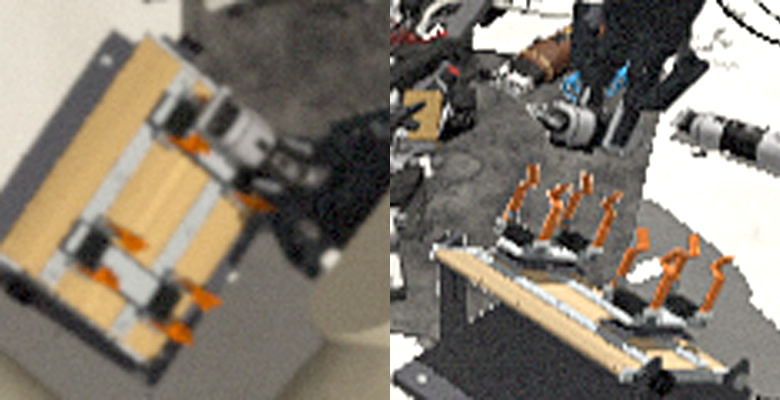

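The left (top) view shows the trimmer held head-uphill over the far clips at (230,130). The right (side) view shows it above the far clips at (575,125). I'll measure its position in the board frame.

```bash
python3 - <<'E'
from h import *
for n in("top","side"):
    im,d=load(n,1);B=(cloud(n,d)-OB)@RB
    m=(B[...,0]>15)&(B[...,0]<110)&(abs(B[...,1]+60)<30)&(B[...,2]>108)&(B[...,2]<175); q=B[m]
    print(n,len(q),"x max",np.percentile(q[:,0],[95,99,100]).round(1))
    for lo,hi in((15,30),(30,45),(45,60),(60,72),(72,90)):
        w=q[(q[:,0]>lo)&(q[:,0]<hi)]
        if len(w)>4: print(lo,len(w),"y",np.percentile(w[:,1],[3,97]).round(1),"z",np.percentile(w[:,2],[3,50,95]).round(1))
    # same-frame clip check
    r,g,b=[im[...,i].astype(float) for i in range(3)]
    org=(r>70)&(r>1.7*g)&(g>b*.9)&(B[...,2]>75)&(B[...,2]<97)&(abs(B[...,0])<50)
    for cy in(60,-60):
        w=B[org&(abs(B[...,1]-cy)<30)]; l=w[w[:,1]<cy];u=w[w[:,1]>cy]; print(" clip",cy,len(l),len(u),np.median(l[:,1]).round(1),np.median(u[:,1]).round(1))
E
```

```text
top 389 x max [81.9 84.3 86.6]
15 79 y [-72.4 -43.8] z [136.5 149.9 156.3]
30 76 y [-73.8 -44.8] z [138.7 149.5 154. ]
45 85 y [-74.5 -44.1] z [136.4 148.  152.1]
60 69 y [-73.2 -45.2] z [135.1 143.6 149. ]
72 80 y [-74.9 -45.7] z [135.1 139.8 144.8]
 clip 60 43 37 43.5 74.7
 clip -60 0 17 nan -45.2
side 225 x max [82.9 85.1 87.8]
15 46 y [-58.8 -40.5] z [126.4 142.8 157.4]
30 38 y [-58.4 -40.9] z [127.2 145.8 155.5]
45 50 y [-67.8 -42.1] z [126.1 145.1 153.2]
60 44 y [-67.8 -42.3] z [128.7 143.  149.4]
72 47 y [-73.4 -42. ] z [134.9 141.5 145.8]
 clip 60 27 15 47.5 76.2
 clip -60 21 20 -73.7 -45.1
  return _methods._mean(a, axis=axis, dtype=dtype,
  ret = ret.dtype.type(ret / rcount)
```

Scaled: 10 mm / 200 = 0.05, 8 mm / 200 = 0.04.

move_tool:
  segments: {"drx": [0, 0, 0, 0, 0, 0, 0], "dry": [0, 0, 0, 0, 0, 0, 0], "drz": [0, 0, 0, 0, 0, 0, 0], "sx": [0.004, 0, 0, 0, 0, 0, 0], "sy": [0.0025, 0, 0, 0, 0, 0, 0], "sz": [0.05, 0.05, 0.04, 0.02, 0.02, 0.02, 0], "jaw": [0, 0, 0, 0, 0, 0, 0]}

```text
t: 6.7
position: [594.0, -133.6, 155.3]
eef_rot: [[0.467, 0.824, 0.321], [0.682, -0.567, 0.462], [0.563, 0.003, -0.827]]
force: [-1.6, -3.0, 2.8]
opening: 0.32
gripper_force: 60.4
```

```bash
python3 -c "
from h import *;inb()"
```

```text
t 6.7 tcp [ 594.  -133.6  155.3] board [  0.5 -61.4  88.4] F board [-1.2 -0.4  4.2] rot err [-0.004  0.     0.   ] open 0.32 60.4 q [-0.67  0.53  1.42  0.62  1.29 -0.27]
```

Scaled: 3 mm / 200 = 0.015.

move_tool:
  segments: {"drx": [0, 0, 0, 0], "dry": [0, 0, 0, 0], "drz": [0, 0, 0, 0], "sx": [0, 0, 0, 0], "sy": [0, 0, 0, 0], "sz": [0.015, 0.015, 0.015, 0], "jaw": [0, 0, 0, 0]}

```text
t: 7.2
position: [596.6, -128.8, 147.0]
eef_rot: [[0.468, 0.824, 0.32], [0.681, -0.566, 0.463], [0.563, 0.001, -0.826]]
force: [0.5, -0.3, -0.9]
opening: 0.317
gripper_force: 59.9
```

```bash
python3 -c "
from h import *;inb()"
```

```text
t 7.2 tcp [ 596.6 -128.8  147. ] board [  0.3 -60.8  78.6] F board [-0.5 -0.6 -0.8] rot err [-0.002  0.     0.001] open 0.317 59.9 q [-0.66  0.54  1.43  0.63  1.27 -0.28]
```

Scaled: 3 mm / 200 = 0.015.

move_tool:
  segments: {"drx": [0, 0, 0, 0], "dry": [0, 0, 0, 0], "drz": [0, 0, 0, 0], "sx": [0, 0, 0, 0], "sy": [0, 0, 0, 0], "sz": [0.015, 0.015, 0.015, 0], "jaw": [0, 0, 0, 0]}

```text
t: 7.7
position: [599.4, -124.5, 139.5]
eef_rot: [[0.468, 0.824, 0.319], [0.681, -0.566, 0.464], [0.563, 0.001, -0.826]]
force: [1.8, 1.1, -3.0]
opening: 0.316
gripper_force: 59.8
```

```bash
python3 -c "
from h import *;inb()"
```

```text
t 7.7 tcp [ 599.4 -124.5  139.5] board [  0.3 -60.8  69.5] F board [-0.1 -0.9 -3.5] rot err [-0.002  0.     0.001] open 0.316 59.8 q [-0.65  0.55  1.44  0.63  1.25 -0.28]
```

The clips have spread and the trimmer is sliding in. Keep going gently.

Scaled: 3 mm / 200 = 0.015, 2 mm / 200 = 0.01.

move_tool:
  segments: {"drx": [0, 0, 0, 0, 0], "dry": [0, 0, 0, 0, 0], "drz": [0, 0, 0, 0, 0], "sx": [0, 0, 0, 0, 0], "sy": [0, 0, 0, 0, 0], "sz": [0.015, 0.015, 0.015, 0.01, 0], "jaw": [0, 0, 0, 0, 0]}

```text
t: 8.32
position: [603.0, -119.6, 130.7]
eef_rot: [[0.467, 0.824, 0.32], [0.682, -0.566, 0.463], [0.563, 0.001, -0.827]]
force: [1.2, -0.3, -3.2]
opening: 0.318
gripper_force: 59.8
```

```bash
python3 -c "
from h import *;inb()"
```

```text
t 8.32 tcp [ 603.  -119.6  130.7] board [  0.4 -61.   58.7] F board [-1.4 -1.2 -2.9] rot err [-0.002  0.     0.001] open 0.318 59.8 q [-0.64  0.56  1.44  0.64  1.23 -0.28]
```

Scaled: 2 mm / 200 = 0.01.

move_tool:
  segments: {"drx": [0, 0, 0], "dry": [0, 0, 0], "drz": [0, 0, 0], "sx": [0, 0, 0], "sy": [0, 0, 0], "sz": [0.01, 0.01, 0], "jaw": [0, 0, 0]}

```text
t: 8.7
position: [604.3, -117.8, 127.5]
eef_rot: [[0.468, 0.824, 0.32], [0.682, -0.566, 0.463], [0.563, 0.002, -0.827]]
force: [1.4, -0.4, -2.3]
opening: 0.318
gripper_force: 59.9
```

```bash
python3 -c "
from h import *;inb()"
```

```text
t 8.7 tcp [ 604.3 -117.8  127.5] board [  0.4 -61.1  54.8] F board [-0.9 -1.4 -2.2] rot err [-0.002  0.     0.001] open 0.318 59.9 q [-0.63  0.57  1.45  0.64  1.22 -0.28]
```

Scaled: 2 mm / 200 = 0.01.

move_tool:
  segments: {"drx": [0, 0, 0], "dry": [0, 0, 0], "drz": [0, 0, 0], "sx": [0, 0, 0], "sy": [0, 0, 0], "sz": [0.01, 0.01, 0], "jaw": [0, 0, 0]}

```text
t: 9.07
position: [605.6, -115.9, 124.0]
eef_rot: [[0.467, 0.824, 0.32], [0.682, -0.566, 0.463], [0.563, 0.001, -0.827]]
force: [1.6, 0.6, -3.1]
opening: 0.315
gripper_force: 59.8
```

```bash
python3 -c "
from h import *;inb()"
```

```text
t 9.07 tcp [ 605.6 -115.9  124. ] board [  0.4 -61.   50.7] F board [-0.6 -1.  -3.3] rot err [-0.002  0.     0.001] open 0.315 59.8 q [-0.63  0.57  1.45  0.64  1.22 -0.29]
```

Scaled: 2 mm / 200 = 0.01.

move_tool:
  segments: {"drx": [0, 0, 0], "dry": [0, 0, 0], "drz": [0, 0, 0], "sx": [0, 0, 0], "sy": [0, 0, 0], "sz": [0.01, 0.01, 0], "jaw": [0, 0, 0]}

```text
t: 9.45
position: [606.8, -114.4, 121.2]
eef_rot: [[0.467, 0.824, 0.32], [0.682, -0.567, 0.463], [0.563, 0.002, -0.827]]
force: [-3.4, -2.5, 1.8]
opening: 0.313
gripper_force: 60.4
```

```bash
python3 -c "
from h import *;inb()"
```

```text
t 9.45 tcp [ 606.8 -114.4  121.2] board [  0.4 -61.2  47.3] F board [-2.3  1.4  3.7] rot err [-0.003  0.     0.   ] open 0.313 60.4 q [-0.63  0.58  1.45  0.65  1.21 -0.29]
```

Scaled: 2 mm / 200 = 0.01.

move_tool:
  segments: {"drx": [0, 0], "dry": [0, 0], "drz": [0, 0], "sx": [0, 0], "sy": [0, 0], "sz": [0.01, 0], "jaw": [0, 0]}

```text
t: 9.7
position: [607.4, -113.5, 119.7]
eef_rot: [[0.467, 0.824, 0.32], [0.682, -0.567, 0.463], [0.563, 0.002, -0.827]]
force: [-5.6, -4.0, 4.1]
opening: 0.315
gripper_force: 60.8
```

```bash
python3 -c "
from h import *;inb()"
```

```text
t 9.7 tcp [ 607.4 -113.5  119.7] board [  0.4 -61.2  45.4] F board [-3.   2.3  7. ] rot err [-0.003 -0.     0.   ] open 0.315 60.8 q [-0.62  0.58  1.45  0.65  1.21 -0.29]
```

Scaled: 2 mm / 200 = 0.01.

move_tool:
  segments: {"drx": [0, 0], "dry": [0, 0], "drz": [0, 0], "sx": [0, 0], "sy": [0, 0], "sz": [0.01, 0], "jaw": [0, 0]}

```text
t: 9.95
position: [608.0, -112.8, 118.3]
eef_rot: [[0.467, 0.824, 0.32], [0.682, -0.567, 0.463], [0.563, 0.002, -0.827]]
force: [-6.7, -3.6, 5.9]
opening: 0.314
gripper_force: 61.5
```

```bash
python3 -c "
from h import *;inb()"
```

```text
t 9.95 tcp [ 608.  -112.8  118.3] board [  0.4 -61.2  43.7] F board [-2.3  3.5  8.7] rot err [-0.003 -0.     0.   ] open 0.314 61.5 q [-0.62  0.58  1.45  0.65  1.2  -0.29]
```

Scaled: 2 mm / 200 = 0.01.

move_tool:
  segments: {"drx": [0, 0], "dry": [0, 0], "drz": [0, 0], "sx": [0, 0], "sy": [0, 0], "sz": [0.01, 0], "jaw": [0, 0]}

```text
t: 10.2
position: [608.2, -112.7, 118.1]
eef_rot: [[0.467, 0.824, 0.321], [0.683, -0.566, 0.462], [0.562, 0.004, -0.827]]
force: [-17.8, -9.3, 19.0]
opening: 0.315
gripper_force: 63.7
```

```bash
python3 -c "
from h import *;inb()"
```

```text
t 10.2 tcp [ 608.2 -112.7  118.1] board [  0.4 -61.3  43.5] F board [-4.   9.4 25.6] rot err [-0.004 -0.001 -0.001] open 0.315 63.7 q [-0.62  0.58  1.45  0.65  1.2  -0.29]
```

Scaled: 1 mm / 200 = 0.005.

move_tool:
  segments: {"drx": [0, 0], "dry": [0, 0], "drz": [0, 0], "sx": [0, 0], "sy": [0, 0], "sz": [0.005, 0], "jaw": [0, 0]}

```text
t: 10.45
position: [608.2, -112.7, 118.1]
eef_rot: [[0.466, 0.824, 0.321], [0.683, -0.566, 0.461], [0.562, 0.004, -0.827]]
force: [-23.6, -11.7, 26.0]
opening: 0.314
gripper_force: 65.0
```

```bash
python3 -c "
from h import *;inb()"
```

```text
t 10.45 tcp [ 608.2 -112.7  118.1] board [  0.5 -61.4  43.4] F board [-4.3 12.9 34.4] rot err [-0.004 -0.001 -0.001] open 0.314 65.0 q [-0.62  0.58  1.45  0.65  1.2  -0.29]
```

Home: the hard stop is felt (34 N peak, under 40). Back off, then release.

Scaled: -3 mm / 200 = -0.015, -2 mm / 200 = -0.01.

move_tool:
  segments: {"drx": [0, 0, 0, 0, 0, 0, 0, 0], "dry": [0, 0, 0, 0, 0, 0, 0, 0], "drz": [0, 0, 0, 0, 0, 0, 0, 0], "sx": [0, 0, 0, 0, 0, 0, 0, 0], "sy": [0, 0, 0, 0, 0, 0, 0, 0], "sz": [-0.015, -0.01, -0.005, 0, 0, 0, 0, 0], "jaw": [0, 0, 0, 0, 0.6, 0.8, 0.8, 0.8]}

```text
t: 11.45
position: [607.3, -113.7, 120.2]
eef_rot: [[0.467, 0.824, 0.32], [0.682, -0.566, 0.463], [0.563, 0.002, -0.827]]
force: [0.3, -0.2, -0.1]
opening: 0.798
gripper_force: 0.0
```

```bash
python3 -c "
from h import *;inb()"
```

```text
t 11.45 tcp [ 607.3 -113.7  120.2] board [  0.5 -61.2  46. ] F board [-0.  -0.4 -0.1] rot err [-0.002  0.     0.   ] open 0.798 0.0 q [-0.62  0.58  1.45  0.65  1.21 -0.29]
```

Retract along the normal, then look.

Scaled: -45 mm / 200 = -0.225, -40 mm / 200 = -0.2.

move_tool:
  segments: {"drx": [0, 0, 0, 0, 0, 0], "dry": [0, 0, 0, 0, 0, 0], "drz": [0, 0, 0, 0, 0, 0], "sx": [0, 0, 0, 0, 0, 0], "sy": [0, 0, 0, 0, 0, 0], "sz": [-0.1, -0.2, -0.225, -0.225, -0.225, 0], "jaw": [0.8, 0.8, 0.8, 0.8, 0.8, 1]}

```text
t: 12.2
position: [544.8, -205.8, 283.9]
eef_rot: [[0.467, 0.823, 0.324], [0.683, -0.568, 0.459], [0.562, 0.007, -0.827]]
force: [0.4, 0.3, 0.5]
opening: 0.978
gripper_force: 0.0
```

```bash
python3 - <<'E'
from h import *
inb();go(down(-22.5),[452,-405,120])
c=[]
for n in("top","side"):
    im,d=manip.get_image(n); np.savez(f"{n}2.npz",im=im,d=d); B=(cloud(n,d)-OB)@RB
    m=(abs(B[...,0])<110)&(abs(B[...,1]+60)<12)&(B[...,2]>50)&(B[...,2]<86); q=B[m]
    print(n,"x",np.percentile(q[:,0],[1,99]).round(1))
    for lo,hi in((-60,-48),(-30,-10),(10,30),(48,62)):
        w=q[(q[:,0]>lo)&(q[:,0]<hi)]; print(lo,len(w),"y",np.percentile(w[:,1],[3,97]).round(1),"z",np.percentile(w[:,2],[50,90]).round(1)) if len(w)>4 else 0
    u,v=proj(n,OB+RB@[0,-20,90])[0].astype(int)
    b=cv2.resize(im[v-50:v+50,u-49:u+49],(390,400),interpolation=cv2.INTER_CUBIC); c.append(np.clip(b*1.5,0,255).astype('uint8'))
cv2.imwrite("pics/p2.png",np.hstack(c)[:,:,::-1])
E
```

```text
t 12.2 tcp [ 544.8 -205.8  283.9] board [  0.6 -61.7 243.9] F board [ 0.7 -0.2  0.1] rot err [-0.008 -0.001 -0.001] open 0.978 0.0 q [-0.82  0.4   1.24  0.58  1.63 -0.23]
rotvec [-0.399 -0.506  1.318] then d [ -9.5 219.5 163.9] d in old axes [-271.4   35.6   14. ]
top x [-56.9  86.3]
-60 27 y [-71.5 -53. ] z [71.3 73.8]
-30 66 y [-70.9 -48.9] z [72.2 74.9]
10 64 y [-70.6 -49.9] z [73.2 76.7]
48 50 y [-71.1 -48.4] z [70.6 72.5]
side x [-45.9  85.8]
-30 11 y [-62.4 -48.3] z [74.8 76. ]
10 7 y [-57.1 -48.4] z [74.9 76.7]
48 16 y [-69.6 -48.6] z [71.6 73.7]
```

View pics/p2.png

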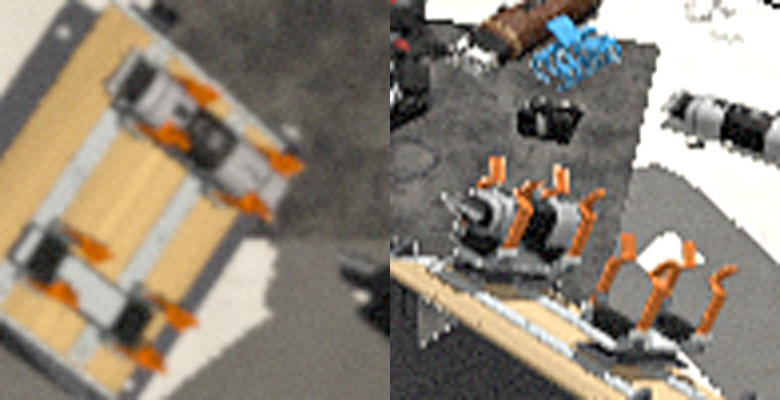

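The trimmer is seated in the far place. Its top is about 76 mm above the board (underside about 43), the head end is at x=86 so it is centred, and the orange noses close over it at (170,110) and (270,180) in the left view. Now the second trimmer.

Scaled: 0.1464 rad / 3.1416 = 0.0466.

move_tool:
  segments: {"drx": [-0.0141, -0.0141, -0.0141, -0.0141, -0.0141, -0.0141, -0.0141, -0.0141, -0.0141, 0], "dry": [-0.0179, -0.0179, -0.0179, -0.0179, -0.0179, -0.0179, -0.0179, -0.0179, -0.0179, 0], "drz": [0.0466, 0.0466, 0.0466, 0.0466, 0.0466, 0.0466, 0.0466, 0.0466, 0.0466, 0], "sx": [0, 0, 0, 0, 0, 0, 0, 0, 0, 0], "sy": [0, 0, 0, 0, 0, 0, 0, 0, 0, 0], "sz": [0, 0, 0, 0, 0, 0, 0, 0, 0, 0], "jaw": [1, 1, 1, 1, 1, 1, 1, 1, 1, 1]}

```text
t: 13.55
position: [545.4, -202.8, 279.7]
eef_rot: [[0.926, -0.377, -0.005], [-0.377, -0.926, 0.006], [-0.007, -0.003, -1.0]]
force: [0.4, -0.1, -0.6]
opening: 1.001
gripper_force: 0.0
```

```bash
python3 - <<'E'
from h import *
inb();go(down(-22.5),[452,-405,100])
E
```

```text
t 13.55 tcp [ 545.4 -202.8  279.7] board [  0.6 -60.5 238.9] F board [-0.2 -0.4 -0.6] rot err [-0.397 -0.506  1.316] open 1.001 0.0 q [-0.56  0.41  1.1   0.    1.63  1.4 ]
rotvec [-0.003  0.007  0.006] then d [ -8.9 222.5 179.7] d in old axes [ -9.1 223.  179. ]
```

Scaled: 27.8 mm / 200 = 0.139, 22.5 mm / 200 = 0.1125, 0.007 rad / 3.1416 = 0.0022.

move_tool:
  segments: {"drx": [-0.001, 0, 0, 0, 0, 0, 0, 0, 0, 0, 0], "dry": [0.0022, 0, 0, 0, 0, 0, 0, 0, 0, 0, 0], "drz": [0.0019, 0, 0, 0, 0, 0, 0, 0, 0, 0, 0], "sx": [0, -0.0055, -0.0055, -0.0055, -0.0055, -0.0055, -0.0055, -0.0055, -0.0055, 0, 0], "sy": [0, 0.139, 0.139, 0.139, 0.139, 0.139, 0.139, 0.139, 0.139, 0, 0], "sz": [0, 0.1125, 0.1125, 0.1125, 0.1125, 0.1125, 0.1125, 0.1125, 0.1125, 0, 0], "jaw": [1, 1, 1, 1, 1, 1, 1, 1, 1, 1, 1]}

```text
t: 14.92
position: [451.4, -405.8, 102.2]
eef_rot: [[0.923, -0.385, 0.003], [-0.385, -0.923, -0.002], [0.003, 0.001, -1.0]]
force: [0.4, -0.2, -0.1]
opening: 1.002
gripper_force: 0.0
```

```bash
python3 - <<'E'
from h import *
inb();go(down(-22.5),[452,-405,3])
E
```

```text
t 14.93 tcp [ 451.4 -405.8  102.2] board [-281.6  -97.6  216.3] F board [-0.  -0.4 -0.1] rot err [-0.41  -0.499  1.321] open 1.002 0.0 q [-0.93  0.59  1.33  0.    1.22  1.04]
rotvec [ 0.001 -0.003 -0.003] then d [ 0.3 -1.  99.2] d in old axes [-0.  -1.  99.2]
```

Units first: shifts go in shares of 200 mm and turns go in shares of pi rad. So 24.5 mm / 200 = 0.1225, 24 mm / 200 = 0.12.

move_tool:
  segments: {"drx": [0, 0, 0, 0, 0, 0, 0, 0, 0, 0], "dry": [0, 0, 0, 0, 0, 0, 0, 0, 0, 0], "drz": [0, 0, 0, 0, 0, 0, 0, 0, 0, 0], "sx": [0, 0, 0, 0, 0, 0, 0, 0, 0, 0], "sy": [-0.005, 0, 0, 0, 0, 0, 0, 0, 0, 0], "sz": [0.1225, 0.1225, 0.1225, 0.12, 0, 0, 0, 0, 0, 0], "jaw": [1, 1, 1, 1, 1, 0.2, 0, 0, 0, 0]}

```text
t: 16.18
position: [452.0, -405.8, 5.0]
eef_rot: [[0.923, -0.386, 0.003], [-0.386, -0.923, -0.003], [0.004, 0.002, -1.0]]
force: [-0.5, -0.2, 5.2]
opening: 0.319
gripper_force: 61.0
```

```bash
python3 -c "
from h import *;inb()"
```

```text
t 16.18 tcp [ 452.  -405.8    5. ] board [-336.1  -98.1  135.8] F board [2.6 0.3 4.5] rot err [-0.411 -0.499  1.322] open 0.319 61.0 q [-0.93  0.71  1.41  0.    1.01  1.04]
```

Scaled: -50 mm / 200 = -0.25, -40 mm / 200 = -0.2.

move_tool:
  segments: {"drx": [0, 0, 0, 0, 0, 0, 0], "dry": [0, 0, 0, 0, 0, 0, 0], "drz": [0, 0, 0, 0, 0, 0, 0], "sx": [0, 0, 0, 0, 0, 0, 0], "sy": [0, 0, 0, 0, 0, 0, 0], "sz": [-0.2, -0.25, -0.25, -0.25, -0.25, -0.2, 0], "jaw": [0, 0, 0, 0, 0, 0, 0]}

```text
t: 17.05
position: [451.6, -405.3, 287.0]
eef_rot: [[0.923, -0.386, 0.005], [-0.386, -0.923, -0.006], [0.007, 0.004, -1.0]]
force: [-0.9, -0.1, -3.0]
opening: 0.315
gripper_force: 60.1
```

```bash
python3 - <<'E'
from h import *
inb();go(RP,OB+RB@[0,60,200])
E
```

```text
t 17.05 tcp [ 451.6 -405.3  287. ] board [-177.2  -97.5  368.8] F board [-2.2  0.6 -2.2] rot err [-0.415 -0.497  1.32 ] open 0.315 60.1 q [-0.93  0.45  1.02  0.    1.66  1.04]
rotvec [ 0.415  0.497 -1.32 ] then d [ 177.2 -157.5  168.8] d in old axes [-105.5 -268.6   38.1]
```

Scaled: -0.1467 rad / 3.1416 = -0.0467.

move_tool:
  segments: {"drx": [0.0147, 0.0147, 0.0147, 0.0147, 0.0147, 0.0147, 0.0147, 0.0147, 0.0147, 0], "dry": [0.0176, 0.0176, 0.0176, 0.0176, 0.0176, 0.0176, 0.0176, 0.0176, 0.0176, 0], "drz": [-0.0467, -0.0467, -0.0467, -0.0467, -0.0467, -0.0467, -0.0467, -0.0467, -0.0467, 0], "sx": [0, 0, 0, 0, 0, 0, 0, 0, 0, 0], "sy": [0, 0, 0, 0, 0, 0, 0, 0, 0, 0], "sz": [0, 0, 0, 0, 0, 0, 0, 0, 0, 0], "jaw": [0, 0, 0, 0, 0, 0, 0, 0, 0, 0]}

```text
t: 18.3
position: [450.9, -405.3, 281.6]
eef_rot: [[0.473, 0.824, 0.314], [0.676, -0.567, 0.47], [0.565, -0.01, -0.825]]
force: [-1.0, -0.6, -1.7]
opening: 0.32
gripper_force: 60.0
```

```bash
python3 - <<'E'
from h import *
inb();go(RP,OB+RB@[0,60,200])
E
```

```text
t 18.3 tcp [ 450.9 -405.3  281.6] board [-180.6  -97.   364.5] F board [-1.8  0.5 -0.9] rot err [0.007 0.003 0.008] open 0.32 60.0 q [-1.14  0.55  1.    0.53  1.89 -0.44]
rotvec [-0.007 -0.003 -0.008] then d [ 180.6 -157.   164.5] d in old axes [ 178.9 -157.2  166.1]
```

Scaled: 22.6 mm / 200 = 0.113, 20.6 mm / 200 = 0.103, -0.008 rad / 3.1416 = -0.0025.

move_tool:
  segments: {"drx": [-0.0022, 0, 0, 0, 0, 0, 0, 0, 0, 0], "dry": [-0.001, 0, 0, 0, 0, 0, 0, 0, 0, 0], "drz": [-0.0025, 0, 0, 0, 0, 0, 0, 0, 0, 0], "sx": [0, 0.113, 0.113, 0.113, 0.113, 0.113, 0.113, 0.113, 0.113, 0], "sy": [0, -0.098, -0.098, -0.098, -0.098, -0.098, -0.098, -0.098, -0.098, 0], "sz": [0, 0.103, 0.103, 0.103, 0.103, 0.103, 0.103, 0.103, 0.103, 0], "jaw": [0, 0, 0, 0, 0, 0, 0, 0, 0, 0]}

```text
t: 19.55
position: [457.3, -114.1, 248.7]
eef_rot: [[0.463, 0.827, 0.318], [0.686, -0.562, 0.462], [0.561, 0.005, -0.828]]
force: [-0.5, -1.0, -2.3]
opening: 0.314
gripper_force: 59.8
```

```bash
python3 - <<'E'
from h import *
inb();go(RP,OB+RB@[0.5,60,125])
E
```

```text
t 19.55 tcp [ 457.3 -114.1  248.7] board [  2.5  62.4 200.1] F board [-2.2 -0.2 -1.3] rot err [-0.002 -0.002 -0.006] open 0.314 59.8 q [-0.82  0.22  1.62  0.58  1.47 -0.34]
rotvec [0.002 0.002 0.006] then d [-2.   2.4 75.1] d in old axes [-1.8  2.2 75.1]
```

Scaled: 25 mm / 200 = 0.125, -2 mm / 200 = -0.01, 0.006 rad / 3.1416 = 0.0019.

move_tool:
  segments: {"drx": [0.0006, 0, 0, 0, 0], "dry": [0.0006, 0, 0, 0, 0], "drz": [0.0019, 0, 0, 0, 0], "sx": [-0.01, 0, 0, 0, 0], "sy": [0.01, 0, 0, 0, 0], "sz": [0.125, 0.125, 0.125, 0, 0], "jaw": [0, 0, 0, 0, 0]}

```text
t: 20.18
position: [482.9, -85.2, 186.1]
eef_rot: [[0.468, 0.824, 0.32], [0.682, -0.567, 0.463], [0.563, 0.001, -0.827]]
force: [0.1, 0.5, -2.3]
opening: 0.317
gripper_force: 59.9
```

```bash
python3 - <<'E'
from h import *
inb()
for n in("top","side"):
    im,d=manip.get_image(n); B=(cloud(n,d)-OB)@RB
    m=(B[...,0]>15)&(B[...,0]<110)&(abs(B[...,1]-60)<30)&(B[...,2]>108)&(B[...,2]<175); q=B[m]
    print(n,len(q),"x max",np.percentile(q[:,0],[95,99,100]).round(1))
    for lo,hi in((15,30),(30,45),(45,60),(60,72),(72,90)):
        w=q[(q[:,0]>lo)&(q[:,0]<hi)]
        if len(w)>4: print(lo,len(w),"y",np.percentile(w[:,1],[3,97]).round(1),"z",np.percentile(w[:,2],[3,50,95]).round(1))
E
```

```text
t 20.18 tcp [482.9 -85.2 186.1] board [ -1.1  57.6 126.8] F board [-0.9  0.2 -2.2] rot err [-0.002 -0.     0.001] open 0.317 59.9 q [-0.74  0.3   1.71  0.62  1.28 -0.36]
top 406 x max [83.9 86.9 89.9]
15 80 y [44.1 73.2] z [141.8 150.5 156.6]
30 76 y [43.9 72.8] z [142.3 150.  155.1]
45 79 y [42.8 73.1] z [140.5 148.3 152. ]
60 78 y [43.6 73.1] z [135.6 144.1 151.3]
72 93 y [43.4 71.4] z [134.  139.5 145.1]
side 250 x max [84.6 88.1 89.1]
15 51 y [52.6 77.2] z [125.3 145.4 165.7]
30 44 y [58.7 77. ] z [127.1 145.  154.7]
45 46 y [51.  75.1] z [125.5 146.9 152.1]
60 48 y [49.4 75.3] z [126.6 140.6 149.7]
72 61 y [43.5 74.5] z [132.5 140.7 144.7]
```

The second trimmer is aligned with the near clips to within 1 mm. Descend.

Scaled: 10 mm / 200 = 0.05, 7 mm / 200 = 0.035.

move_tool:
  segments: {"drx": [0, 0, 0, 0, 0, 0, 0], "dry": [0, 0, 0, 0, 0, 0, 0], "drz": [0, 0, 0, 0, 0, 0, 0], "sx": [-0.0025, 0, 0, 0, 0, 0, 0], "sy": [-0.005, 0, 0, 0, 0, 0, 0], "sz": [0.05, 0.05, 0.035, 0.02, 0.02, 0.02, 0], "jaw": [0, 0, 0, 0, 0, 0, 0]}

```text
t: 21.15
position: [494.3, -66.2, 153.0]
eef_rot: [[0.468, 0.824, 0.319], [0.681, -0.566, 0.464], [0.563, 0.0, -0.826]]
force: [-1.5, -3.4, 2.4]
opening: 0.317
gripper_force: 60.7
```

```bash
python3 -c "
from h import *;inb()"
```

```text
t 21.15 tcp [494.3 -66.2 153. ] board [-1.5 58.9 87. ] F board [-1.7 -0.7  4. ] rot err [-0.001  0.     0.001] open 0.317 60.7 q [-0.69  0.36  1.75  0.65  1.18 -0.39]
```

Scaled: 3 mm / 200 = 0.015.

move_tool:
  segments: {"drx": [0, 0, 0, 0, 0], "dry": [0, 0, 0, 0, 0], "drz": [0, 0, 0, 0, 0], "sx": [0, 0, 0, 0, 0], "sy": [0, 0, 0, 0, 0], "sz": [0.015, 0.015, 0.015, 0.015, 0], "jaw": [0, 0, 0, 0, 0]}

```text
t: 21.78
position: [497.7, -60.0, 142.4]
eef_rot: [[0.468, 0.825, 0.317], [0.681, -0.566, 0.465], [0.563, -0.002, -0.826]]
force: [1.7, 1.6, -2.0]
opening: 0.319
gripper_force: 60.0
```

```bash
python3 -c "
from h import *;inb()"
```

```text
t 21.77 tcp [497.7 -60.  142.4] board [-1.6 59.6 74.2] F board [ 0.7 -0.6 -3. ] rot err [0.001 0.001 0.002] open 0.319 60.0 q [-0.67  0.37  1.76  0.66  1.15 -0.39]
```

Scaled: 3 mm / 200 = 0.015.

move_tool:
  segments: {"drx": [0, 0, 0, 0], "dry": [0, 0, 0, 0], "drz": [0, 0, 0, 0], "sx": [0, 0, 0, 0], "sy": [0, 0, 0, 0], "sz": [0.015, 0.015, 0.015, 0], "jaw": [0, 0, 0, 0]}

```text
t: 22.28
position: [500.6, -55.9, 135.1]
eef_rot: [[0.468, 0.825, 0.318], [0.681, -0.566, 0.465], [0.563, -0.001, -0.826]]
force: [1.1, 0.6, -4.6]
opening: 0.316
gripper_force: 60.0
```

```bash
python3 -c "
from h import *;inb()"
```

```text
t 22.27 tcp [500.6 -55.9 135.1] board [-1.5 59.5 65.4] F board [-1.7 -0.5 -4.4] rot err [0.001 0.001 0.001] open 0.316 60.0 q [-0.66  0.39  1.77  0.67  1.13 -0.4 ]
```

Scaled: 3 mm / 200 = 0.015.

move_tool:
  segments: {"drx": [0, 0, 0, 0], "dry": [0, 0, 0, 0], "drz": [0, 0, 0, 0], "sx": [0, 0, 0, 0], "sy": [0, 0, 0, 0], "sz": [0.015, 0.015, 0.015, 0], "jaw": [0, 0, 0, 0]}

```text
t: 22.78
position: [503.5, -51.8, 127.7]
eef_rot: [[0.468, 0.825, 0.318], [0.681, -0.566, 0.465], [0.563, -0.001, -0.826]]
force: [0.5, 0.7, -3.0]
opening: 0.319
gripper_force: 60.0
```

```bash
python3 -c "
from h import *;inb()"
```

```text
t 22.77 tcp [503.5 -51.8 127.7] board [-1.6 59.4 56.4] F board [-1.  -0.1 -3. ] rot err [0.001 0.    0.001] open 0.319 60.0 q [-0.65  0.4   1.77  0.68  1.11 -0.4 ]
```

Scaled: 2 mm / 200 = 0.01.

move_tool:
  segments: {"drx": [0, 0, 0, 0], "dry": [0, 0, 0, 0], "drz": [0, 0, 0, 0], "sx": [0, 0, 0, 0], "sy": [0, 0, 0, 0], "sz": [0.01, 0.01, 0.01, 0], "jaw": [0, 0, 0, 0]}

```text
t: 23.28
position: [505.5, -49.2, 122.8]
eef_rot: [[0.468, 0.825, 0.318], [0.681, -0.566, 0.465], [0.563, -0.001, -0.826]]
force: [1.1, 0.3, -4.0]
opening: 0.315
gripper_force: 60.0
```

```bash
python3 -c "
from h import *;inb()"
```

```text
t 23.27 tcp [505.5 -49.2 122.8] board [-1.6 59.3 50.6] F board [-1.5 -0.7 -3.8] rot err [0.    0.    0.001] open 0.315 60.0 q [-0.64  0.41  1.78  0.69  1.09 -0.41]
```

Scaled: 2 mm / 200 = 0.01.

move_tool:
  segments: {"drx": [0, 0], "dry": [0, 0], "drz": [0, 0], "sx": [0, 0], "sy": [0, 0], "sz": [0.01, 0], "jaw": [0, 0]}

```text
t: 23.52
position: [506.2, -48.3, 121.2]
eef_rot: [[0.468, 0.824, 0.318], [0.681, -0.566, 0.464], [0.563, -0.0, -0.826]]
force: [3.1, 0.6, -5.7]
opening: 0.32
gripper_force: 59.7
```

```bash
python3 -c "
from h import *;inb()"
```

```text
t 23.52 tcp [506.2 -48.3 121.2] board [-1.6 59.2 48.6] F board [-1.3 -2.2 -6. ] rot err [-0.     0.     0.001] open 0.32 59.7 q [-0.64  0.41  1.78  0.69  1.09 -0.41]
```

Scaled: 2 mm / 200 = 0.01.

move_tool:
  segments: {"drx": [0, 0], "dry": [0, 0], "drz": [0, 0], "sx": [0, 0], "sy": [0, 0], "sz": [0.01, 0], "jaw": [0, 0]}

```text
t: 23.78
position: [506.8, -47.6, 119.9]
eef_rot: [[0.468, 0.824, 0.319], [0.681, -0.566, 0.464], [0.563, 0.0, -0.826]]
force: [-2.3, -3.7, 1.8]
opening: 0.318
gripper_force: 60.7
```

```bash
python3 -c "
from h import *;inb()"
```

```text
t 23.77 tcp [506.8 -47.6 119.9] board [-1.5 59.1 47. ] F board [-2.5 -0.2  4. ] rot err [-0.001  0.     0.001] open 0.318 60.7 q [-0.64  0.42  1.78  0.69  1.08 -0.41]
```

Scaled: 2 mm / 200 = 0.01, 1 mm / 200 = 0.005.

move_tool:
  segments: {"drx": [0, 0, 0], "dry": [0, 0, 0], "drz": [0, 0, 0], "sx": [0, 0, 0], "sy": [0, 0, 0], "sz": [0.01, 0.005, 0], "jaw": [0, 0, 0]}

```text
t: 24.15
position: [507.8, -46.3, 117.6]
eef_rot: [[0.468, 0.824, 0.319], [0.681, -0.566, 0.464], [0.563, 0.0, -0.826]]
force: [-5.0, -4.6, 5.2]
opening: 0.318
gripper_force: 61.2
```

```bash
python3 -c "
from h import *;inb()"
```

```text
t 24.15 tcp [507.8 -46.3 117.6] board [-1.5 59.  44.2] F board [-2.5  1.6  8. ] rot err [-0.001  0.     0.001] open 0.318 61.2 q [-0.63  0.42  1.78  0.69  1.08 -0.41]
```

Scaled: 1 mm / 200 = 0.005.

move_tool:
  segments: {"drx": [0, 0], "dry": [0, 0], "drz": [0, 0], "sx": [0, 0], "sy": [0, 0], "sz": [0.005, 0], "jaw": [0, 0]}

```text
t: 24.4
position: [508.0, -45.9, 116.9]
eef_rot: [[0.468, 0.824, 0.319], [0.682, -0.566, 0.464], [0.563, 0.0, -0.826]]
force: [-6.3, -5.9, 6.7]
opening: 0.32
gripper_force: 61.9
```

```bash
python3 -c "
from h import *;inb()"
```

```text
t 24.4 tcp [508.  -45.9 116.9] board [-1.5 59.  43.4] F board [-3.2  1.9 10.3] rot err [-0.001  0.     0.001] open 0.32 61.9 q [-0.63  0.42  1.78  0.69  1.07 -0.41]
```

Scaled: 1 mm / 200 = 0.005.

move_tool:
  segments: {"drx": [0, 0], "dry": [0, 0], "drz": [0, 0], "sx": [0, 0], "sy": [0, 0], "sz": [0.005, 0], "jaw": [0, 0]}

```text
t: 24.65
position: [508.1, -45.9, 116.8]
eef_rot: [[0.467, 0.825, 0.319], [0.682, -0.566, 0.463], [0.563, 0.001, -0.827]]
force: [-14.6, -11.0, 18.2]
opening: 0.318
gripper_force: 63.8
```

```bash
python3 -c "
from h import *;inb()"
```

```text
t 24.65 tcp [508.1 -45.9 116.8] board [-1.5 58.9 43.3] F board [-4.1  5.8 24.8] rot err [-0.002 -0.    -0.   ] open 0.318 63.8 q [-0.63  0.42  1.78  0.69  1.07 -0.41]
```

Pressed home at 25 N. Release and retract.

Scaled: -45 mm / 200 = -0.225, -40 mm / 200 = -0.2.

move_tool:
  segments: {"drx": [0, 0, 0, 0, 0, 0, 0, 0, 0, 0, 0, 0], "dry": [0, 0, 0, 0, 0, 0, 0, 0, 0, 0, 0, 0], "drz": [0, 0, 0, 0, 0, 0, 0, 0, 0, 0, 0, 0], "sx": [0, 0, 0, 0, 0, 0, 0, 0, 0, 0, 0, 0], "sy": [0, 0, 0, 0, 0, 0, 0, 0, 0, 0, 0, 0], "sz": [-0.01, -0.01, 0, 0, 0, 0, 0, -0.1, -0.2, -0.225, -0.225, -0.225], "jaw": [0, 0, 0, 0.6, 0.8, 0.8, 0.8, 0.8, 0.8, 0.8, 0.8, 0.8]}

```text
t: 26.15
position: [444.3, -138.0, 281.3]
eef_rot: [[0.468, 0.824, 0.318], [0.681, -0.566, 0.464], [0.563, -0.0, -0.826]]
force: [0.5, -0.3, 0.3]
opening: 0.799
gripper_force: 0.0
```

move_tool:
  segments: {"drx": [0, 0, 0, 0, 0], "dry": [0, 0, 0, 0, 0], "drz": [0, 0, 0, 0, 0], "sx": [-0.2, -0.25, -0.25, -0.25, 0], "sy": [0, 0, 0, 0, 0], "sz": [-0.2, -0.15, 0, 0, 0], "jaw": [0.8, 0.8, 0.8, 0.8, 0.8]}

```text
t: 26.78
position: [332.6, -300.8, 229.3]
eef_rot: [[0.471, 0.822, 0.319], [0.678, -0.569, 0.466], [0.565, -0.004, -0.825]]
force: [-0.2, -0.9, -0.5]
opening: 0.8
gripper_force: 0.0
```

```bash
python3 - <<'E'
from h import *
inb()
c=[]
for n in("top","side"):
    im,d=manip.get_image(n); B=(cloud(n,d)-OB)@RB
    r,g,b=[im[...,i].astype(float) for i in range(3)]
    for cy in(60,-60):
        m=(abs(B[...,0])<110)&(abs(B[...,1]-cy)<13)&(B[...,2]>50)&(B[...,2]<86)&~(r>1.6*b); q=B[m]
        print(n,cy,"x",np.percentile(q[:,0],[1,99]).round(1))
        for lo,hi in((-60,-48),(-30,-10),(10,30),(48,62)):
            w=q[(q[:,0]>lo)&(q[:,0]<hi)]; print(lo,len(w),"y",np.percentile(w[:,1],[3,97]).round(1),"z",np.percentile(w[:,2],[50,90]).round(1)) if len(w)>4 else 0
        o=(r>70)&(r>1.7*g)&(B[...,2]>72)&(B[...,2]<100)&(abs(B[...,1]-cy)<32)
        for cx in(40,-40):
            w=B[o&(abs(B[...,0]-cx)<14)][:,1]-cy; print("  jaws",cx,np.median(w[w<0]).round(1),np.median(w[w>0]).round(1))
    u,v=proj(n,OB+RB@[0,0,90])[0].astype(int)
    b=cv2.resize(im[v-50:v+50,u-49:u+49],(390,400),interpolation=cv2.INTER_CUBIC); c.append(np.clip(b*1.5,0,255).astype('uint8'))
cv2.imwrite("pics/p3.png",np.hstack(c)[:,:,::-1])
E
```

```text
t 26.77 tcp [ 332.6 -300.8  229.3] board [-194.    59.7  310.4] F board [-1.  -0.3  0.1] rot err [0.    0.003 0.006] open 0.8 0.0 q [-1.28  0.32  1.54  0.46  1.68 -0.71]
top 60 x [-55.4  84.7]
-60 26 y [48.6 67.7] z [72.1 75.3]
-30 67 y [48.4 72.3] z [72.3 75. ]
10 51 y [50.5 69.7] z [74.5 77.3]
48 58 y [47.6 72.5] z [70.1 73.1]
  jaws 40 -16.8 15.5
  jaws -40 -17.3 16.4
top -60 x [-56.9  85.2]
-60 23 y [-71.7 -53.5] z [71.6 73.1]
-30 67 y [-72.1 -48.3] z [72.  75.1]
10 55 y [-71.7 -50.1] z [72.9 77.5]
48 56 y [-71.8 -48.2] z [70.9 73.9]
  jaws 40 -15.8 16.4
  jaws -40 -17.1 16.3
side 60 x [-44.5  87.7]
-30 17 y [56.  72.7] z [73.9 75.2]
48 19 y [56.6 71.7] z [72.  73.8]
  jaws 40 -15.6 16.5
  jaws -40 -14.5 18.5
side -60 x [-41.7  85.1]
-30 17 y [-61.2 -47.8] z [72.6 75.8]
10 5 y [-52.1 -48.6] z [74.9 76.4]
48 23 y [-65.6 -47.1] z [71.7 73.9]
  jaws 40 -13.4 16.7
  jaws -40 -13.2 15.9
```

View pics/p3.png

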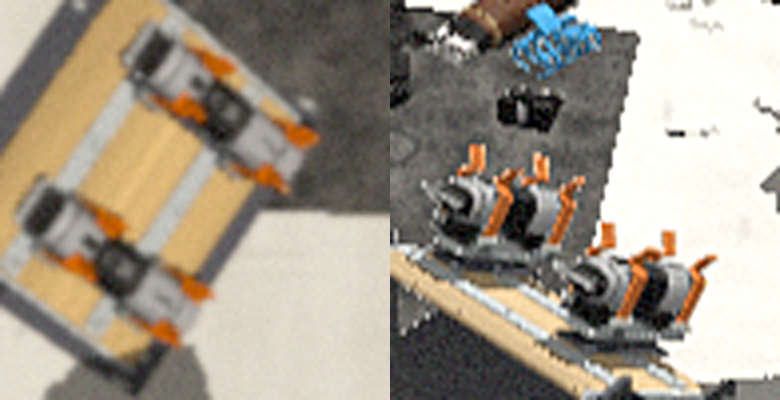

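Both trimmers lie flat with heads uphill, at (215,105) and (115,255) in the left view. Their tops sit about 76 mm above the board in both places, and the jaw tips are back at their closed spacing (about ±16 mm). The gripper is clear, so I'm handing in.

```bash
python3 -c "
from plant import manip;print(manip.sign_off())"
```

```text
the job is handed in; nothing more can be done
None
```

I put both trimmers away in their clips, heads uphill and centred, and handed the job in after about 27 s; the hand-in gave no verdict. The final pictures showed all four clips closed. Peak press was 34 N on the far place and 25 N on the near one, above the 16–20 N suggested but under the 40 N limit.

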